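# Pack the leak standards into their round pot

### The arm

A 6-joint arm with a two-finger parallel gripper is mounted at the origin on the work surface; the furniture and walls round the work are solid. World frame = base frame: x ahead of the robot, y to its left, z up, the work surface at z = 0. Lengths are in m, angles in rad, forces in N, time in s.
With the tool pointing down it reaches from about 0.35 to 0.775 m from the base axis. Payload 5.5 kg.
Tool frame: the origin (TCP) lies at the very end of the fingers, on their centre line; the grasp point (between the pads) lies 19 mm behind it; z points along the fingers, y is the direction in which the jaws open and shut (so a half turn about z gives the same grasp; the last joint's range is limited). The gripper opens to 85 mm and grips with 20 to 120 N. Pads are 22 mm wide; open, the fingers measure 114 mm over their backs; the gripper's body (76 mm by 85 mm) begins 54 mm behind the grasp point. The pads swing forward as they close: fully open they stand 13 mm farther back than shut.
Start: joints at [1.067, 0.313, 0.046, 1.304, 0, 1.431], TCP at [0.205, 0.537, 0.231] pointing down, gripper open.
Joint ranges: [-2.76, 2.76], [-0.86, 1.69], [-1.03, 1.26], [-2.2, 2.34], [-1.47, 1.5], [-3.14, 3.14]. Speed limits (rad/s): [2.57, 2.57, 3.14, 3.14, 3.14, 3.14].

### API

Orientations are given as a 3x3 rotation matrix whose columns are the frame's x, y, z axes.
In Python, from station import bot, cams gives the robot as it stands. The module is installed in compiled form; this text tells all that it offers.
- The arm moves only by the shell command python3 -m creep 'ROWS' [OPENING]. ROWS is JSON, one flat list of numbers, 4 for each row, row after row: the shift along the tool's x, y, z in mm, then the turn about the tool's z in degrees. A call has 1 to 20 rows; each row is the pose to reach, as a shift and turn from the pose commanded when the call began, along the tool's axes at that moment; what a row does not reach only later rows make up. A row lasts 1/12 s, in which the tool goes at most 41.7 mm and 7.16 degrees, less where a joint would pass 70% of its speed; a pose out of reach is approached as far as the arm can. A call with a gripper value outside its range is refused whole. OPENING is the opening, from 0 (shut) to 1 (fully open), set as the call begins (- or left out, the last holds). The fingers move at their own pace and stop on an object; the grip force is fixed at half the most. Time passes only in rows, so rows that repeat a pose let the fingers close. It gives the time, the measured TCP pose, the force and the opening at its end, in the units of the state.
- bot.get_obs(): the state, without advancing time (a new reading comes with each control period).
- cams.grab_frame(name): name is "scene" or "top" or "wrist"; returns the picture (420x560x3 uint8, blue, green, red); there is no depth.
- cams.get_calibration(name): a dict with "fx", "fy", "cx", "cy" (pixels), "k1" (the pictures are not rectified: a ray, as slopes to the right and down, at radius r is drawn at 1 + k1 r^2 times it, then the intrinsics apply), "R" (3x3) and "t" (3): a world point X has camera coordinates R X + t; the wrist camera has in their place "tool_from_camera" (4x4, takes a point from camera to tool coordinates, whose origin is the TCP and whose axes are the flange's). Camera axes: x right, y down, z forward; pixel columns grow to the right and rows downward; lengths in m; the calibration is good to about 2 mm. A picture is of the moment at which its call begins: read the wrist's pose just before it. get_calibration takes no time and is no camera call.
- bot.job_done(): hands the job in, once; it reports no verdict.
The state is a dict: "time_s": time; "q": joint angles; "joint_vel": joint speeds; "tau": joint torques, N m; "ee_pos": TCP position; "tool_rot": TCP orientation; "ft_force": force on the tool from outside, world axes, zero at the start; "ft_torque": the same for the moment, N m; "grip_width": finger opening in m.
Only numpy, scipy, OpenCV 4.12 (cv2) and the standard library are available. Lean on these libraries where they do the work, as an engineer would, in place of code of your own. Each camera call takes 0.05 s, during which the arm holds its last target. There are 200 camera calls.

### The job

Pack all seven steel leak standards into the blue round pot, upright and right down on its floor: one in the middle and six round it. One of the five already in the pot stands astray, so shift it along to close up with its neighbours and make room, then set in the two that stand on the bench. Do not tip any of the standards over, and leave the other things on the bench where they are.

Things in the scene. Friction and masses are not known exactly. Their poses are not given: they have to be found in the camera images.
- pot: blue round open pot, fixed to the worktop, any yaw: inside diameter 128 mm, wall 4.5 mm, rim 44 mm and inner floor 6 mm above the worktop, foot flange 155 mm in diameter. Origin: centre of its underside, z up. Seven standards fit only as one in the middle and six round it; with the six evenly spaced 42 mm from the pot's axis each has 2 mm of air to its neighbours
- pot_floor (a point): centre of the pot's inner floor, z up. At the start four standards stand within 1 mm of such places: the middle and three neighbouring places of the ring. A fifth stands astray, 42 mm from the axis about midway between two of the three other places of the ring
- std_1: leak standard 1 of 7 alike: upright steel cylinder 40 mm in diameter, 50 mm high, orange band, 3 by 4 mm bevel round its foot; brass stem on top to grip, 10 mm in diameter, 38 mm tall (88 mm overall; 0.17 to 0.35 kg). Origin: centre of its underside, z up. Starts in the pot (which of std_1 to std_5 is the astray one or the middle one varies).
- std_2: leak standard 2 of 7 alike: upright steel cylinder 40 mm in diameter, 50 mm high, orange band, 3 by 4 mm bevel round its foot; brass stem on top to grip, 10 mm in diameter, 38 mm tall (88 mm overall; 0.17 to 0.35 kg). Origin: centre of its underside, z up. Starts in the pot (which of std_1 to std_5 is the astray one or the middle one varies).
- std_3: leak standard 3 of 7 alike: upright steel cylinder 40 mm in diameter, 50 mm high, orange band, 3 by 4 mm bevel round its foot; brass stem on top to grip, 10 mm in diameter, 38 mm tall (88 mm overall; 0.17 to 0.35 kg). Origin: centre of its underside, z up. Starts in the pot (which of std_1 to std_5 is the astray one or the middle one varies).
- std_4: leak standard 4 of 7 alike: upright steel cylinder 40 mm in diameter, 50 mm high, orange band, 3 by 4 mm bevel round its foot; brass stem on top to grip, 10 mm in diameter, 38 mm tall (88 mm overall; 0.17 to 0.35 kg). Origin: centre of its underside, z up. Starts in the pot (which of std_1 to std_5 is the astray one or the middle one varies).
- std_5: leak standard 5 of 7 alike: upright steel cylinder 40 mm in diameter, 50 mm high, orange band, 3 by 4 mm bevel round its foot; brass stem on top to grip, 10 mm in diameter, 38 mm tall (88 mm overall; 0.17 to 0.35 kg). Origin: centre of its underside, z up. Starts in the pot (which of std_1 to std_5 is the astray one or the middle one varies).
- std_6: leak standard 6 of 7 alike: upright steel cylinder 40 mm in diameter, 50 mm high, orange band, 3 by 4 mm bevel round its foot; brass stem on top to grip, 10 mm in diameter, 38 mm tall (88 mm overall; 0.17 to 0.35 kg). Origin: centre of its underside, z up. Starts on the worktop, to the right of the pot.
- std_7: leak standard 7 of 7 alike: upright steel cylinder 40 mm in diameter, 50 mm high, orange band, 3 by 4 mm bevel round its foot; brass stem on top to grip, 10 mm in diameter, 38 mm tall (88 mm overall; 0.17 to 0.35 kg). Origin: centre of its underside, z up. Starts on the worktop, to the right of the pot.
- gauge: spare white pressure gauge, 73x62x30 mm, lying loose at the right: leave alone; origin centre of underside
- tee: small brass tee fitting, 22x52x35 mm, loose behind the work: leave alone; origin centre of underside
- coupling: upright quick coupler half, 22x22x60 mm, loose behind the work: leave alone; origin centre of underside
- ptfe: blue and white roll, 53 mm in diameter, 14 mm high, loose at the right: leave alone; origin centre of underside
- cap: grey pipe end cap, 65 mm in diameter, 26 mm high, loose at the right: leave alone; origin centre of underside
Things that resemble listed ones, but are neither listed nor needed, are in the scene too. Leave any brown or pink look-alike of the std_7 alone.

How it is judged:
At the end, for the whole second after the job is handed in: All seven standards stand in the pot: underside within 3 mm of the inner floor, axis within 48 mm of the pot's axis, tilted less than 0.06 rad, at rest (slower than 0.02 m/s) (z of std_1 in the frame of pot_floor between -0.003 and 0.003 m and horizontal distance between each of std_1, std_2, std_3, std_4, std_5, std_6, std_7 and pot_floor below 0.048 m and angle between each of std_1, std_2, std_3, std_4, std_5, std_6, std_7's own z axis and vertical below 0.06 rad and linear speed of each of std_1, std_2, std_3, std_4, std_5, std_6, std_7 below 0.02 m/s and z of std_2 in the frame of pot_floor between -0.003 and 0.003 m and z of std_3 in the frame of pot_floor between -0.003 and 0.003 m and z of std_4 in the frame of pot_floor between -0.003 and 0.003 m and z of std_5 in the frame of pot_floor between -0.003 and 0.003 m and z of std_6 in the frame of pot_floor between -0.003 and 0.003 m and z of std_7 in the frame of pot_floor between -0.003 and 0.003 m); the robot touches nothing.
It fails at once if a standard is tipped over (more than 0.6 rad) (angle between any of std_1, std_2, std_3, std_4, std_5, std_6, std_7's own z axis and vertical above 0.6 rad).
It fails at once if a bystander (gauge, tee, coupler, roll, pipe cap) is moved by more than 30 mm (distance of any of gauge, tee, coupling, ptfe, cap from where it was at the start of the episode above 0.03 m).
It also fails if it takes over 56 s, if anything falls off the work surface, if the arm or the gripper's body presses on something with over 40 N, if the wrist force passes 120 N, or if a joint passes its speed limit or range.

## Working session

There is one attempt and no reset: what is moved stays moved. The work goes in short steps, Python scripts to look and compute and a shell command to move; the robot and the scene stay as the last step left them, time stands still between calls to the robot, and variables do not carry over. Pictures are saved under pics/ and viewed, about 8 in all and at most 12, crops included, and the job is handed in when it is done.

```bash
mkdir -p pics
python3 - <<'E'
from station import bot,cams
import cv2,numpy as np
np.set_printoptions(precision=4,suppress=True)
for n in("top","scene"):
    f=cams.grab_frame(n);cv2.imwrite(f"pics/{n}0.png",f);c=cams.get_calibration(n);print(n,c)
print(cams.get_calibration("wrist"))
o=bot.get_obs();print(o)
E
```

```text
top {'fx': 451.9527785948268, 'fy': 451.9527785948268, 'cx': 280.452149341063, 'cy': 204.59807149659645, 'k1': -0.017893664009694894, 'R': array([[ 0.0205, -0.9994, -0.0283],
       [-0.9897, -0.0163, -0.1425],
       [ 0.142 ,  0.0309, -0.9894]]), 't': array([-0.0857,  0.6298,  0.9983])}
scene {'fx': 495.62888194686184, 'fy': 495.62888194686184, 'cx': 278.6062384764264, 'cy': 211.9812581549302, 'k1': 0.05196701731156408, 'R': array([[-0.9997, -0.0159,  0.016 ],
       [-0.0222,  0.8121, -0.5831],
       [-0.0038, -0.5834, -0.8122]]), 't': array([0.6232, 0.1287, 1.3304])}
{'fx': 345.21626250592993, 'fy': 345.21626250592993, 'cx': 279.72434115522276, 'cy': 210.67405042995603, 'k1': -0.06040113126850207, 'tool_from_camera': array([[-0.0005, -0.9528, -0.3035,  0.0776],
       [ 1.    , -0.0002, -0.001 ,  0.0001],
       [ 0.0009, -0.3035,  0.9528, -0.1431],
       [ 0.    ,  0.    ,  0.    ,  1.    ]])}
{'time_s': 0.1, 'q': array([ 1.0674,  0.3139,  0.0451,  1.3036, -0.    ,  1.4312]), 'joint_vel': array([ 0.0004, -0.003 ,  0.0014,  0.0018,  0.0009,  0.    ]), 'tau': array([  0.0025, -48.1724,  29.9244,   0.0128,  -0.0002,   0.    ]), 'ee_pos': array([0.2044, 0.537 , 0.2305]), 'tool_rot': array([[-0.9345,  0.3559, -0.0007],
       [ 0.3559,  0.9345, -0.0014],
       [ 0.0002, -0.0016, -1.    ]]), 'ft_force': array([-0.3432, -0.7541, -0.7516]), 'ft_torque': array([ 0.0408, -0.0017,  0.047 ]), 'grip_width': 0.08511023315930699}
```

View pics/top0.png

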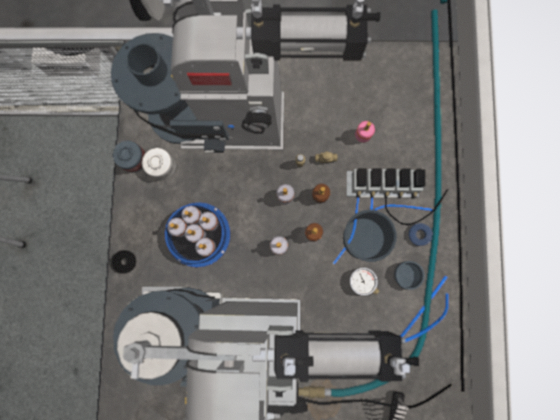

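View pics/scene0.png

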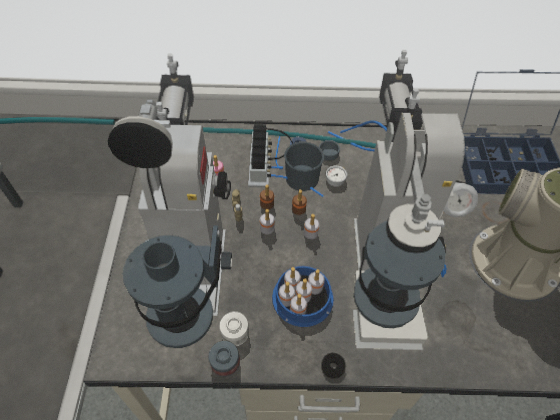

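The top view shows the pot at about (197,235) with five standards in it. The two bench standards are at (285,193) and (279,245), and the brown look-alikes at (320,192) and (314,232). The pink one is at (366,130). Tall machines stand at the upper and lower edges of the work.

```bash
cat > h.py <<'E'
from station import bot,cams
import cv2,numpy as np
np.set_printoptions(precision=4,suppress=True)
def cam(n,o=None):
    c=cams.get_calibration(n)
    if n!="wrist": R,t=c["R"],c["t"]; return c,R.T,-R.T@t
    T=c["tool_from_camera"];Rt=o["tool_rot"]
    return c,Rt@T[:3,:3],o["ee_pos"]+Rt@T[:3,3]
def pt(cm,u,v,z):
    c,Rw,p=cm
    K=np.array([[c["fx"],0,c["cx"]],[0,c["fy"],c["cy"]],[0,0,1]])
    a=cv2.undistortPoints(np.array([[[u,v]]],float),K,np.array([c["k1"],0,0,0]))[0,0]
    d=Rw@np.array([a[0],a[1],1]);return p+d*(z-p[2])/d[2]
def px(cm,X):
    c,Rw,p=cm;a=Rw.T@(np.array(X)-p);x,y=a[:2]/a[2];s=1+c["k1"]*(x*x+y*y)
    return c["fx"]*x*s+c["cx"],c["fy"]*y*s+c["cy"]
E
python3 - <<'E'
from h import *
c=cam("top");print(c[2])
for n,u,v,z in[("pot",197,235,.044),("s6",285,193,.06),("s7",279,245,.06),("b1",320,192,.06),("b2",314,232,.06),("coup",301,160,.04),("mach near corner L",130,300,.0),("mach near corner R",298,302,.0),("far machine corner",282,148,0)]: print(n,pt(c,u,v,z))
f=cv2.imread("pics/top0.png")[140:290,150:350]
cv2.imwrite("pics/c.png",cv2.resize(f,None,fx=4,fy=4,interpolation=cv2.INTER_CUBIC))
o=bot.get_obs();d=np.array([0.40,0.1,.231])-o["ee_pos"];print(o["tool_rot"].T@d)
E
```

```text
[ 0.4833 -0.1063  1.075 ]
pot [0.5575 0.1162 0.044 ]
s6 [ 0.6558 -0.0844  0.06  ]
s7 [ 0.5374 -0.0732  0.06  ]
b1 [ 0.6594 -0.1639  0.06  ]
b2 [ 0.568  -0.1512  0.06  ]
coup [ 0.7383 -0.12    0.04  ]
mach near corner L [0.4042 0.278  0.    ]
mach near corner R [ 0.4089 -0.1183  0.    ]
far machine corner [ 0.7776 -0.0736  0.    ]
[-0.3383 -0.3388 -0.    ]
```

View pics/c.png

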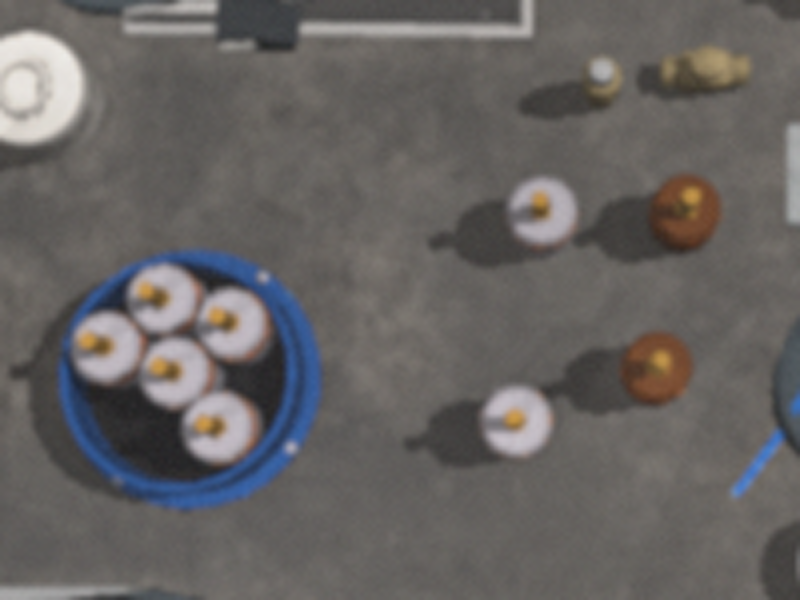

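Run:
```python
from h import *
A=cam("top");B=cam("scene")
def tri(a,b):
    p,q=A[2],B[2];d=pt(A,*a,0)-p;e=pt(B,*b,0)-q
    s=np.linalg.lstsq(np.c_[d,-e],q-p,rcond=None)[0];x,y=p+s[0]*d,q+s[1]*e
    return (x+y)/2,np.linalg.norm(x-y)
for n,a,b in[("near disc",(150,346),(412,225)),("near knob",(135,352),(420,199)),("far chamber top",(147,60),(160,257)),("far red/body",(210,78),(203,160)),("white pot",(157,162),(234,326)),("near block top front",(280,340),(410,80))]: print(n,*tri(a,b))
o=bot.get_obs()
for g in((.5,.45,.36),(.50,.116,.30),(.53,.116,.25)): print(o["tool_rot"].T@(np.array(g)-o["ee_pos"])*1000)
```

```text
near disc [0.3591 0.1215 0.3317] 0.004733856252542632
near knob [0.3634 0.1181 0.4126] 0.0035915820639932663
far chamber top [0.8656 0.1762 0.2803] 0.005827752158296503
far red/body [0.7782 0.029  0.407 ] 0.000993060725989199
white pot [0.7267 0.2202 0.0423] 0.0033499110442583545
near block top front [ 0.3899 -0.0898  0.5171] 0.01926969246792853
[-307.1594   23.7092 -129.5645]
[-426.0316 -288.331   -69.0971]
[-454.0768 -277.5765  -19.119 ]
```

```bash
L='from h import *;o=bot.get_obs();print(o["q"],o["ee_pos"])'
python3 -m creep '[0,0,-40,0, 0,0,-80,0, 0,0,-120,0, 0,0,-150,0, 0,0,-150,0]'; python3 -c "$L"
python3 -m creep '[-30,13,0,0, -65,28,0,0, -100,43,0,0, -140,60,0,0, -140,60,0,0]'; python3 -c "$L"
```

```text
time_s: 0.52
ee_pos: [0.2053, 0.5386, 0.388]
tool_rot: [[-0.935, 0.356, 0.005], [0.356, 0.935, 0.009], [-0.001, 0.01, -1.0]]
ft_force: [-0.7, -0.5, 0.5]
grip_width: 0.0855
[ 1.0674  0.327   0.4477  1.6815 -0.      1.4312] [0.2053 0.5386 0.388 ]
time_s: 0.93
ee_pos: [0.3635, 0.5429, 0.3768]
tool_rot: [[-0.933, 0.361, -0.001], [0.361, 0.932, -0.004], [-0.001, -0.004, -1.0]]
ft_force: [-1.0, -0.3, -0.9]
grip_width: 0.0853
[ 0.8591  0.525   0.7245  1.7741 -0.0022  1.2286] [0.3635 0.5429 0.3768]
```

Run:
```python
from h import *
Q=[(.3139,.0451,.2044,.537,.2305),(.327,.4477,.2053,.5386,.388),(.525,.7245,.3635,.5429,.3768)]
A=[];b=[]
for a,c,x,y,z in Q:
    A+= [[np.sin(a),np.cos(c-a),1,0],[np.cos(a),np.sin(c-a),0,1]];b+=[np.hypot(x,y),z]
s=np.linalg.lstsq(np.array(A),b,rcond=None);print(s[0],s[1])
# x offset 0 assumed
A=np.array(A)[:,[0,1,3]];s=np.linalg.lstsq(A,b,rcond=None);print(s[0],s[1],A@s[0]-b)
cv2.imwrite("pics/scene1.png",cams.grab_frame("scene"))
```

```text
[ 0.4216  0.3979  0.0529 -0.0636] [0.0001]
[ 0.4792  0.4288 -0.1173] [0.0003] [-0.0133 -0.0058  0.0032  0.0002  0.0071  0.0056]
```

View pics/scene1.png

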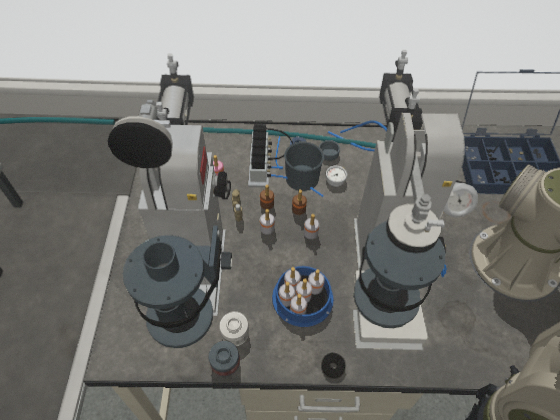

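The arm is now just entering the scene view at lower right. The near machine lies under the forearm's path, so I'm checking its height.

Run:
```python
import cv2,numpy as np
a=cv2.imread("pics/top0.png")[290:420,110:310];b=cv2.imread("pics/scene0.png")[40:300,340:480]
a=cv2.resize(a,(460,299),interpolation=2);b=cv2.resize(b,(323,600),interpolation=2)
c=np.zeros((600,790,3),np.uint8);c[:299,:460]=a;c[:,465:788]=b
cv2.imwrite("pics/cmp.png",c)
```

```text
(no output)
```

View pics/cmp.png

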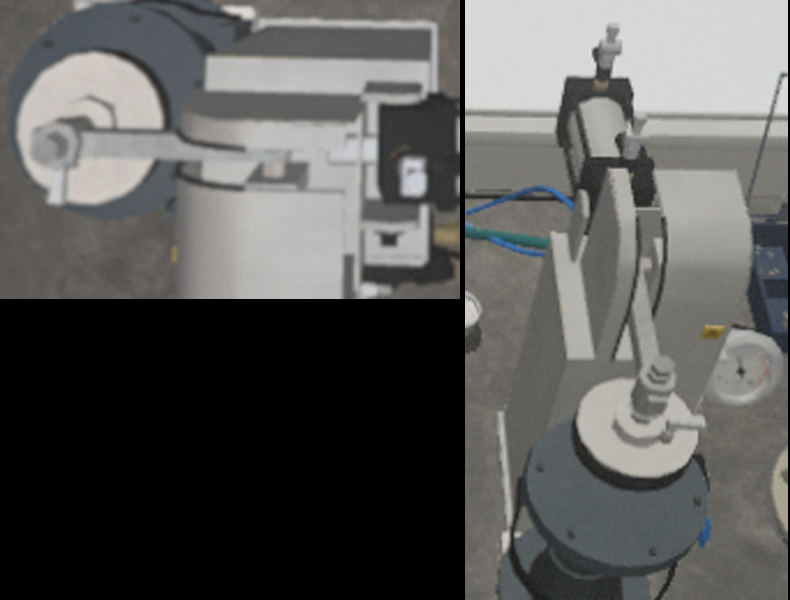

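Run:
```python
from h import *
A=cam("top");B=cam("scene")
def tri(a,b):
    p,q=A[2],B[2];d=pt(A,*a,0)-p;e=pt(B,*b,0)-q
    s=np.linalg.lstsq(np.c_[d,-e],q-p,rcond=None)[0];x,y=p+s[0]*d,q+s[1]*e
    return (x+y)/2,np.linalg.norm(x-y)
T=lambda x,y:(110+x/2.3,290+y/2.3)
S=lambda x,y:(340+(x-465)/2.307,40+y/2.307)
for a,b in[((365,120),(612,170)),((345,193),(657,172)),((205,55),(567,357)),((432,28),(553,235)),((50,135),(660,365)),((412,178),(637,130))]: print(*tri(T(*a),S(*b)))
o=bot.get_obs()
for g in((.50,.42,.38),(.50,.116,.33)): print(o["tool_rot"].T@(np.array(g)-o["ee_pos"])*1000)
```

```text
[ 0.3817 -0.0739  0.4452] 0.007466910234441566
[ 0.3438 -0.0641  0.4527] 0.003408189184962647
[0.4085 0.0453 0.3298] 0.001075921622805701
[ 0.4178 -0.1116  0.3256] 0.027110987766132952
[0.3635 0.1219 0.4201] 0.007786798064599487
[ 0.3572 -0.1029  0.4656] 0.0005389360255311912
[-174.0457  -64.7293   -2.4638]
[-283.6492 -348.0797   48.6792]
```

```bash
python3 -m creep '[-15,-5,0,7, -29,-11,0,14, -44,-16,0,21, -58,-22,0,28, -73,-27,0,35, -87,-32,0,42, -102,-38,0,49, -116,-43,0,56, -131,-49,0,63, -145,-54,0,70, -160,-60,0,77, -174,-65,0,84, -190,-97,0,87, -208,-129,0,87, -225,-161,0,87, -243,-193,0,87, -260,-225,0,87, -278,-257,0,87, -296,-289,0,87, -314,-321,0,87]' 0.3
python3 - <<'E'
from h import *
o=bot.get_obs();print(o["q"],o["ee_pos"],o["tau"])
cv2.imwrite("pics/w2.png",cams.grab_frame("wrist"));cv2.imwrite("pics/s2.png",cams.grab_frame("scene"))
a=cv2.imread("pics/w2.png");b=cv2.imread("pics/s2.png");c=np.hstack([a,b]);cv2.imwrite("pics/c2.png",cv2.resize(c,(800,300),interpolation=cv2.INTER_AREA))
E
```

```text
time_s: 2.65
ee_pos: [0.5348, 0.1311, 0.3813]
tool_rot: [[0.305, 0.952, -0.0], [0.952, -0.305, 0.0], [0.0, -0.0, -1.0]]
ft_force: [0.4, 0.7, -0.3]
grip_width: 0.0256
[0.0943 0.2765 0.3611 1.6556 0.0004 1.9753] [0.5348 0.1311 0.3813] [  4.611  -46.4711  29.4718   0.4421   0.0149   0.8485]
```

View pics/c2.png

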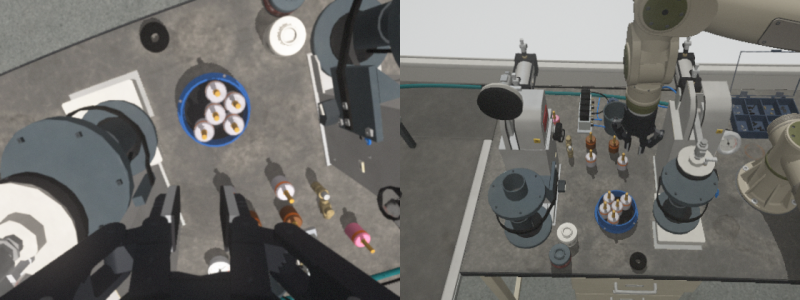

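The wrist view, at reduced scale, shows the pot and its five standards at about (215,108). The scene view shows the forearm well above the near machine.

```bash
python3 -m creep '[-14,5,36,0, -28,10,72,0, -42,16,108,0, -55,21,144,0, -67,26,180,0, -67,26,180,0, -67,26,180,0]'
cat > m.py <<'E'
from h import *
import sys
def look(name):
    for _ in range(1):
        o=bot.get_obs();f=cams.grab_frame("wrist")
    cv2.imwrite(f"pics/{name}.png",f);return cam("wrist",o),f,o
def tops(f,lo=(0,90,90),hi=(0,0,0)): pass
E
python3 - <<'E'
from m import *
c,f,o=look("w3");print(o["ee_pos"],o["q"])
cv2.imwrite("pics/w3b.png",cv2.resize(f,(800,600),interpolation=2))
E
```

```text
time_s: 3.33
ee_pos: [0.5378, 0.061, 0.1996]
tool_rot: [[0.306, 0.952, -0.005], [0.952, -0.306, 0.001], [-0.001, -0.005, -1.0]]
ft_force: [-0.1, 0.2, 0.6]
grip_width: 0.0258
[0.5378 0.061  0.1996] [-0.0357  0.2637 -0.0996  1.213   0.0007  1.8466]
```

View pics/w3b.png

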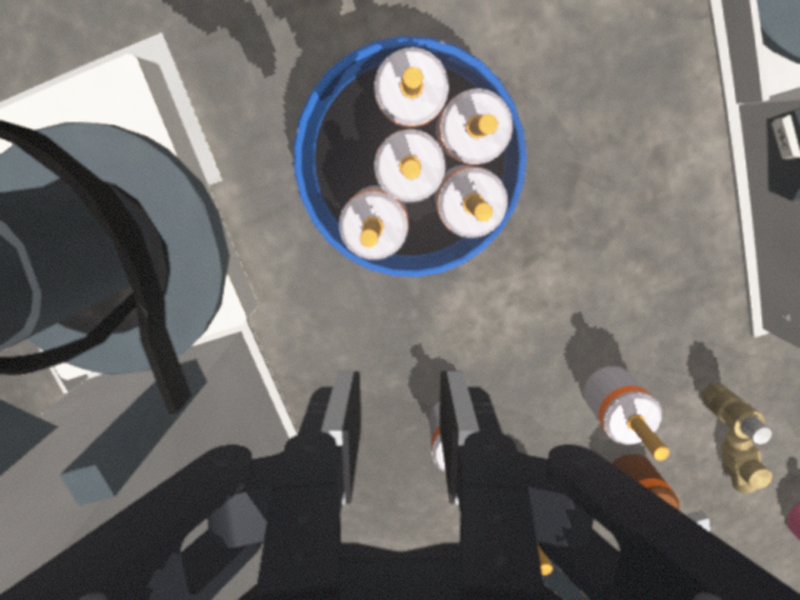

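The pot fills the upper middle of the view. Its middle standard's stem is at about (410,167) in 800-wide pixels, the astray one's at (370,232), and the three ring neighbours' are at (412,80), (485,125) and (482,210).

```bash
cat > m.py <<'E'
from h import *
def look(name):
    o=bot.get_obs();f=cams.grab_frame("wrist")
    cv2.imwrite(f"pics/{name}.png",f);return cam("wrist",o),f,o
def comps(mask,lo,hi):
    n,l,s,c=cv2.connectedComponentsWithStats(mask.astype(np.uint8)*255)
    return [(c[i],s[i,4],l==i) for i in range(1,n) if lo<s[i,4]<hi]
def ell(m):
    k=max(cv2.findContours(m.astype(np.uint8),cv2.RETR_EXTERNAL,cv2.CHAIN_APPROX_NONE)[0],key=len)
    return cv2.fitEllipse(cv2.convexHull(k))
def stems(f):
    h=cv2.cvtColor(f,cv2.COLOR_BGR2HSV);m=cv2.inRange(h,(8,140,175),(28,255,255))
    return comps(m>0,30,400)
def whites(f):
    h=cv2.cvtColor(f,cv2.COLOR_BGR2HSV);m=cv2.inRange(h,(0,0,150),(180,60,255))
    m=cv2.morphologyEx(m,cv2.MORPH_OPEN,np.ones((3,3)))
    return comps(m>0,400,4000)
def rim(f):
    h=cv2.cvtColor(f,cv2.COLOR_BGR2HSV);m=cv2.inRange(h,(100,150,90),(125,255,255))
    b=max(comps(m>0,300,60000),key=lambda t:t[1]);return ell(b[2])
E
python3 - <<'E'
from m import *
f=cv2.imread("pics/w3.png");o=bot.get_obs();c=cam("wrist",o)
for p,a,m in stems(f): print("stem",p,a,pt(c,*p,.094))
for p,a,m in whites(f):
    e=ell(m);print("white",e,pt(c,*e[0],.056))
e=rim(f);print("rim",e,pt(c,*e[0],.044))
E
```

```text
stem [288.5122  56.3841] 164 [0.5782 0.1613 0.094 ]
stem [340.3211  86.7615] 109 [0.6065 0.1317 0.094 ]
stem [286.934  116.3491] 106 [0.5653 0.1239 0.094 ]
stem [337.0814 146.9535] 86 [0.5934 0.0924 0.094 ]
stem [258.1648 165.4066] 91 [0.5347 0.097  0.094 ]
stem [462.2542 316.5424] 59 [ 0.6605 -0.0815  0.094 ]
stem [381.9773 397.8864] 44 [ 0.5744 -0.1487  0.094 ]
white ((351.13067626953125, 22.903141021728516), (34.25507354736328, 58.332923889160156), 137.52220153808594) [0.6333 0.1739 0.056 ]
white ((515.7396850585938, 135.19471740722656), (25.68753433227539, 281.05718994140625), 172.7225341796875) [0.7464 0.0501 0.056 ]
white ((540.3623046875, 36.025909423828125), (35.93736267089844, 80.76021575927734), 170.07550048828125) [0.7772 0.1228 0.056 ]
white ((491.6311950683594, 114.98761749267578), (50.256065368652344, 170.193115234375), 177.38223266601562) [0.7282 0.073  0.056 ]
white ((287.901123046875, 60.290584564208984), (51.01188659667969, 53.84020233154297), 11.084078788757324) [0.5791 0.1627 0.056 ]
white ((333.1658020019531, 88.13721466064453), (50.08415985107422, 52.69964218139
[... 263 characters left out ...]
19), 37.235565185546875) [0.5939 0.0919 0.056 ]
white ((390.6334228515625, 192.30299377441406), (33.94091033935547, 51.885501861572266), 66.55876159667969) [0.6323 0.0339 0.056 ]
white ((344.8982238769531, 214.2652587890625), (53.45677947998047, 79.53974914550781), 75.93366241455078) [0.5892 0.0266 0.056 ]
white ((177.25494384765625, 249.43838500976562), (70.85857391357422, 122.63442993164062), 150.65957641601562) [0.4344 0.0407 0.056 ]
white ((462.4270935058594, 298.648681640625), (43.974056243896484, 83.61700439453125), 102.46224212646484) [ 0.6781 -0.0935  0.056 ]
rim ((285.6250915527344, 109.5455093383789), (159.21148681640625, 165.56396484375), 169.93943786621094) [0.5662 0.1273 0.044 ]
```

```bash
python3 -m creep '[17,-7,20,0, 33,-14,45,0, 33,-14,75,0, 33,-14,105,0, 33,-14,125,0, 33,-14,135,0, 33,-14,135,0, 33,-14,135,0]'; python3 -m creep '[0,0,0,0, 0,0,0,0, 0,0,0,0, 0,0,0,0, 0,0,0,0, 0,0,0,0]' 0
python3 - <<'E'
from m import *
c,f,o=look("w4");print(o["ee_pos"])
for p,a,m in stems(f): print("stem",p,a,pt(c,*p,.094))
cv2.imwrite("pics/w4b.png",cv2.resize(f,(640,480),interpolation=2))
E
```

```text
time_s: 4.05
ee_pos: [0.5387, 0.0967, 0.0683]
tool_rot: [[0.306, 0.952, 0.003], [0.952, -0.306, 0.0], [0.001, 0.003, -1.0]]
ft_force: [0.2, -0.4, 1.4]
grip_width: 0.0259
time_s: 4.55
ee_pos: [0.5384, 0.096, 0.0681]
tool_rot: [[0.307, 0.952, 0.003], [0.952, -0.307, 0.001], [0.002, 0.003, -1.0]]
ft_force: [-1.2, 0.4, 5.7]
grip_width: 0.0078
[0.5384 0.096  0.0681]
stem [304.8065 157.2581] 31 [0.5647 0.1498 0.094 ]
stem [429.8409 167.6648] 176 [0.6052 0.1332 0.094 ]
stem [374.5366 199.122 ] 41 [0.5841 0.128  0.094 ]
stem [322.4658 223.726 ] 73 [0.5639 0.1248 0.094 ]
stem [272.434  227.8491] 106 [0.5462 0.1289 0.094 ]
stem [411.9315 274.6438] 73 [0.5911 0.0941 0.094 ]
stem [275.9896 315.8333] 192 [0.5359 0.093  0.094 ]
```

View pics/w4b.png

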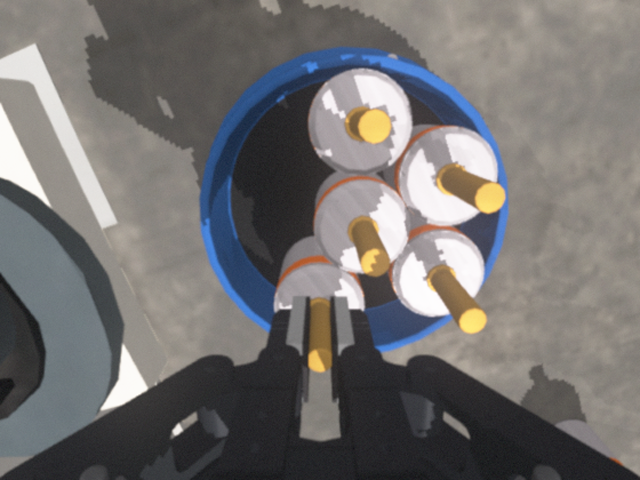

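The astray standard's stem is held between the pads, its tip at about (320,365) in the 640-wide picture. The other tips are: middle (375,262), A (374,125), B (489,196), C (473,319).

Run:
```python
from m import *
o=bot.get_obs();c=cam("wrist",o);Rt=o["tool_rot"]
P={k:pt(c,u/640*560,v/480*420,.094) for k,(u,v) in dict(held=(320,364),mid=(375,262),A=(374,125),B=(489,196),C=(473,319)).items()}
for k in P: print(k,P[k],"rel held",(P[k]-P["held"])*1000)
print(o["ee_pos"])
```

```text
held [0.537  0.0913 0.094 ] rel held [0. 0. 0.]
mid [0.5653 0.1221 0.094 ] rel held [28.3155 30.8021 -0.    ]
A [0.5763 0.1627 0.094 ] rel held [39.3124 71.3768  0.    ]
B [0.6043 0.132  0.094 ] rel held [67.323  40.6988  0.    ]
C [0.5915 0.092  0.094 ] rel held [54.5077  0.6275  0.    ]
[0.5384 0.096  0.0681]
```

```bash
python3 -m creep '[0,0,-3,0, 0,0,-4,0, -1,3,-4,0, -2,7,-4,0, -3,11,-4,0, -3.3,14.8,-4,0, -3.3,14.8,-4,0, -3.3,14.8,-4,0]'
python3 - <<'E'
from m import *
c,f,o=look("w5")
for p,a,m in stems(f): print("stem",p,a,pt(c,*p,.094))
cv2.imwrite("pics/w5b.png",f[80:380,140:540]) 
cv2.imwrite("pics/w5b.png",cv2.resize(f[80:380,140:540],(800,600),interpolation=2))
E
```

```text
time_s: 5.27
ee_pos: [0.5504, 0.088, 0.07]
tool_rot: [[0.307, 0.952, -0.0], [0.952, -0.307, 0.0], [0.0, -0.0, -1.0]]
ft_force: [0.6, 0.1, -1.7]
grip_width: 0.008
stem [277.5752  99.4513] 113 [0.5738 0.1627 0.094 ]
stem [282.4    147.3143] 35 [0.5705 0.1472 0.094 ]
stem [284.75   183.8889] 36 [0.5674 0.1347 0.094 ]
stem [347.1687 191.4217] 83 [0.5877 0.1253 0.094 ]
stem [285.9708 214.0468] 171 [0.5644 0.1239 0.094 ]
stem [260.2525 231.6465] 99 [0.5533 0.1203 0.094 ]
stem [300.8393 233.4107] 56 [0.5673 0.115  0.094 ]
stem [276.5421 314.9766] 214 [0.5478 0.0841 0.094 ]
```

View pics/w5b.png

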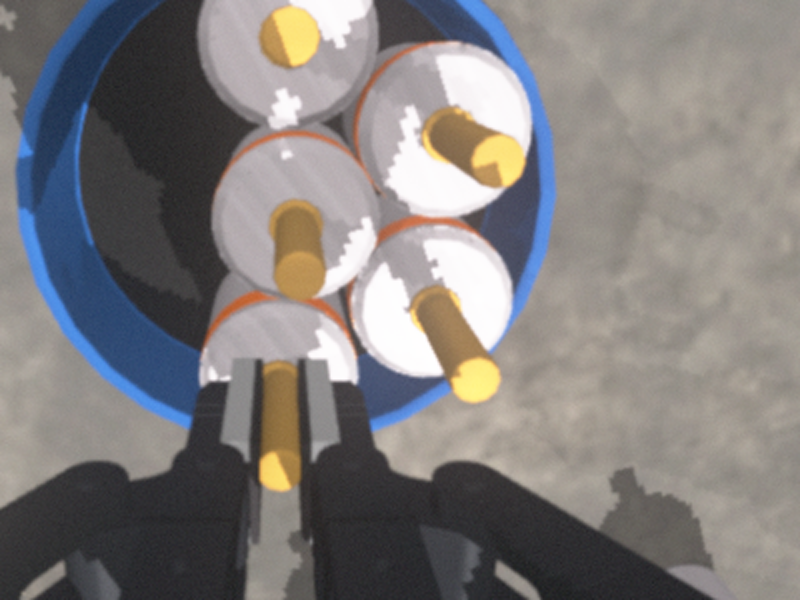

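The held tip is at (280,470) in the crop, the middle one at (299,275), C at (475,380), B at (497,160) and A at (290,38). The held standard lies close to both C and the middle one.

Run:
```python
from m import *
o=bot.get_obs();c=cam("wrist",o);g=lambda u,v,z=.094:pt(c,140+u/2,80+v/2,z)[:2]*1000
P=dict(held=g(280,470,.097),mid=g(299,275),A=g(290,38),B=g(497,160),C=g(475,380))
for k in P: print(k,P[k],"rel",P[k]-P["held"],np.linalg.norm(P[k]-P["held"]))
a=np.radians([71,11,-49]);print([P[k]-42*np.array([np.cos(t),np.sin(t)]) for k,t in zip("ABC",a)])
```

```text
held [549.4833  85.7958] rel [0. 0.] 0.0
mid [564.9037 122.3353] rel [15.4205 36.5395] 39.66015160750654
A [575.8627 162.227 ] rel [26.3794 76.4313] 80.85549542442737
B [604.0771 131.9247] rel [54.5939 46.1289] 71.4728484689659
C [590.8494  91.4557] rel [41.3661  5.6599] 41.751524671672556
[array([562.1888, 122.5152]), array([562.8488, 123.9107]), array([563.2949, 123.1535])]
```

```bash
python3 -m creep '[-2,0,0,0, -2,0,2,0, -2,0,3,0, -2,0,4,0, -2,0,4,0]'; python3 -m creep '[0,0,0,0, 0,0,0,0, 0,0,0,0, 0,0,-20,0, 0,0,-45,0, 0,0,-80,0, 0,0,-110,0, -30,0,-130,0, -60,0,-130,0, -60,0,-130,0, -60,0,-130,0]' 0.3
python3 - <<'E'
from m import *
c,f,o=look("w6");print(o["ee_pos"])
for p,a,m in stems(f): print("stem",p,a,pt(c,*p,.094))
cv2.imwrite("pics/w6b.png",cv2.resize(f[0:280,100:520],(800,533),interpolation=2))
E
```

```text
time_s: 5.73
ee_pos: [0.5499, 0.0864, 0.0682]
tool_rot: [[0.306, 0.952, 0.002], [0.952, -0.306, -0.0], [0.001, 0.002, -1.0]]
ft_force: [-3.0, 0.0, 10.3]
grip_width: 0.0074
time_s: 6.65
ee_pos: [0.5311, 0.0282, 0.1966]
tool_rot: [[0.309, 0.951, 0.001], [0.951, -0.309, 0.0], [0.0, 0.001, -1.0]]
ft_force: [-0.2, 0.9, -0.4]
grip_width: 0.0256
[0.5311 0.0282 0.1966]
stem [282.125   2.625] 72 [0.5755 0.1598 0.094 ]
stem [281.7632  15.7368] 38 [0.5729 0.1525 0.094 ]
stem [336.8198  33.8829] 111 [0.6038 0.1312 0.094 ]
stem [284.2331  69.6692] 133 [0.5643 0.1205 0.094 ]
stem [333.4773  99.6477] 88 [0.5904 0.0918 0.094 ]
stem [278.0252 129.0168] 119 [0.5483 0.0847 0.094 ]
stem [465.7353 284.25  ] 68 [ 0.6565 -0.0799  0.094 ]
stem [452.3   334.975] 80 [ 0.6384 -0.1265  0.094 ]
stem [481.3889 357.8333] 36 [ 0.6606 -0.1609  0.094 ]
```

View pics/w6b.png

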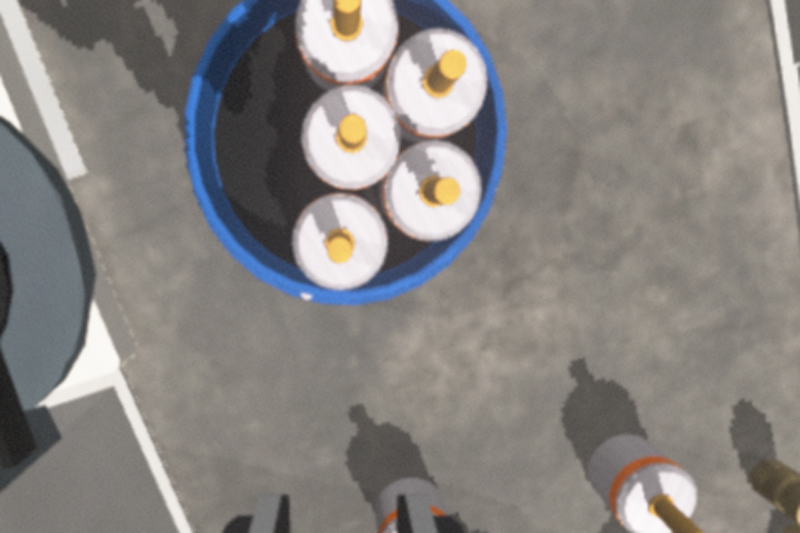

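The shifted standard now stands next to C, with its stem at (340,245) in the crop. The two free places of the ring, at left and lower left, lie side by side. Next are the bench standards.

```bash
python3 -m creep '[-11,4,0,-7, -22,8,0,-14, -33,12,0,-21, -44,17,5,-28, -55,21,10,-35, -66,25,15,-42, -77,30,20,-49, -88,35,25,-56, -94,37,27,-59, -94,37,27,-59, -94,37,27,-59]'
cat >> m.py <<'E'
def rel(o,X): return o["tool_rot"].T@(np.array(X)-o["ee_pos"])*1000
E
python3 - <<'E'
from m import *
c,f,o=look("w7");print(o["ee_pos"],o["q"],o["tool_rot"][:,0])
for p,a,m in stems(f): X=pt(c,*p,.088);print("stem",p,a,X,rel(o,X))
for p,a,m in whites(f):
    e=ell(m)
    if e[1][1]<90 and e[1][1]/e[1][0]<1.4: print("white",e,pt(c,*e[0],.05))
E
```

```text
time_s: 7.62
ee_pos: [0.5374, -0.0709, 0.1684]
tool_rot: [[-0.657, 0.754, -0.002], [0.754, 0.657, 0.001], [0.002, -0.001, -1.0]]
ft_force: [1.4, -0.2, 0.9]
grip_width: 0.0255
[ 0.5374 -0.0709  0.1684] [-0.2796  0.2779 -0.1586  1.1361  0.0005  0.5744] [-0.657   0.7539  0.0017]
stem [544.725   2.625] 40 [0.5671 0.1383 0.088 ] [138.0673 159.8614  80.5412]
stem [528.3605  20.1628] 172 [0.5671 0.1245 0.088 ] [127.6136 150.7878  80.5277]
stem [492.675  35.675] 40 [0.5573 0.1029 0.088 ] [117.799  129.2014  80.5217]
stem [465.2128  46.7766] 94 [0.5494 0.0868 0.088 ] [110.8785 112.6896  80.5181]
stem [535.0299  62.6716] 67 [0.5895 0.1118 0.088 ] [103.3327 159.3801  80.4809]
stem [413.9189  80.6486] 37 [0.5401 0.0518 0.088 ] [90.5207 82.723  80.4981]
stem [516.9052  89.7155] 116 [0.5935 0.0932 0.088 ] [ 86.7256 150.128   80.4568]
stem [481.7872  91.8936] 47 [0.5773 0.0766 0.088 ] [ 84.7547 127.039   80.4652]
stem [454.2881 101.5339] 118 [0.5685 0.0606 0.088 ] [ 78.5194 109.9304  80.4632]
stem [279.8879 221.5514] 107 [ 0.5382 -0.0719  0.088 ] [-1.4554  0.012  80.3804]
stem [258.0853 300.3411] 129 [ 0.5668 -0.1294  0.088 ] [-63.621  -16.231   80.2804]
white ((437.8164367675781, 56.07639694213867), (49.18144989013672, 59.578636169433594), 10.587477684020996) [0.5499 0.0859 0.05  ]
white ((279.6387634277344, 205.2089080810547), (48.5683479309082, 52.64775085449219), 92.49284362792969) [ 0.5378 -0.0718  0.05  ]
```

```bash
python3 -m creep '[-1.4,0,35,0, -1.4,0,70,0, -1.4,0,95,0, -1.4,0,106,0, -1.4,0,106,0, -1.4,0,106,0]'; python3 -m creep '[0,0,0,0, 0,0,0,0, 0,0,0,0, 0,0,0,0, 0,0,0,0, 0,0,0,0]' 0;  python3 -m creep '[0,0,-10,0, 0,0,-30,0, 0,0,-60,0, 0,0,-90,0, 0,0,-115,0, 0,0,-115,0, 0,0,-115,0, 0,0,-115,0]'
python3 - <<'E'
from m import *
c,f,o=look("w8");print(o["ee_pos"],o["tool_rot"][:,0])
for p,a,m in stems(f): X=pt(c,*p,.094);print("stem",p,a,X,rel(o,X))
for p,a,m in whites(f):
    e=ell(m)
    if e[1][1]<90 and e[1][1]/e[1][0]<1.4: print("white",e,pt(c,*e[0],.056))
E
```

```text
time_s: 8.17
ee_pos: [0.5382, -0.0718, 0.063]
tool_rot: [[-0.658, 0.753, -0.001], [0.753, 0.658, 0.001], [0.001, -0.0, -1.0]]
ft_force: [-0.3, 0.3, 0.8]
grip_width: 0.0258
time_s: 8.67
ee_pos: [0.5396, -0.0728, 0.0648]
tool_rot: [[-0.658, 0.753, 0.003], [0.753, 0.658, -0.0], [-0.002, 0.002, -1.0]]
ft_force: [-0.8, 0.5, 6.1]
grip_width: 0.0078
time_s: 9.33
ee_pos: [0.5377, -0.0725, 0.1774]
tool_rot: [[-0.658, 0.753, -0.002], [0.753, 0.658, 0.0], [0.001, -0.001, -1.0]]
ft_force: [0.8, -0.7, -3.4]
grip_width: 0.0074
[ 0.5377 -0.0725  0.1774] [-0.658   0.753   0.0013]
stem [537.3953   3.4651] 43 [0.5651 0.1349 0.094 ] [138.0803 157.1824  83.4572]
stem [520.697   21.1636] 165 [0.565  0.1208 0.094 ] [127.4369 147.8221  83.4508]
stem [485.7606  32.2676] 71 [0.5535 0.101  0.094 ] [120.1016 126.1775  83.4591]
stem [460.6018  48.9115] 113 [0.5491 0.0836 0.094 ] [109.9924 111.3888  83.4579]
stem [528.3934  61.7049] 61 [0.5872 0.1091 0.094 ] [104.0609 156.8686  83.4118]
stem [410.3333  78.9091] 33 [0.5385 0.0502 0.094 ] [91.687  81.4372 83.4584]
stem [509.95    88.0917] 120 [0.5907 0.0904 0.094 ] [ 87.6959 147.2029  83.398 ]
stem [450.3009  99.5487] 113 [0.5669 0.059  0.094 ] [ 79.7006 108.6006  83.4196]
stem [476.7143  91.2381] 42 [0.5759 0.0741 0.094 ] [ 85.1653 125.2863  83.4129]
stem [285.7342 305.443 ] 79 [ 0.5869 -0.1223  0.094 ] [-69.9824   4.4227  83.306 ]
white ((433.7548522949219, 56.3334846496582), (48.27272033691406, 59.10493850708008), 19.931245803833008) [0.5486 0.0832 0.056 ]
white ((315.10009765625, 251.656982421875), (39.06352233886719, 46.048370361328125), 132.19505310058594) [ 0.5878 -0.0852  0.056 ]
```

```bash
python3 -m creep '[12,9,0,0, 36,27,0,0, 63,47,0,0, 90,67,0,0, 117,87,0,0, 138,103,0,0, 148,110,0,0, 152,113,0,0, 152,113,0,0, 152,113,0,0]'
python3 - <<'E'
from m import *
c,f,o=look("w9");print(o["ee_pos"],o["tool_rot"][:,0],px(c,o["ee_pos"]),px(c,(.523,.115,.006)))
for p,a,m in stems(f): X=pt(c,*p,.094);print("stem",p,a,X,rel(o,X))
cv2.imwrite("pics/w9b.png",cv2.resize(f,(800,600),interpolation=2))
E
```

```text
time_s: 10.22
ee_pos: [0.5233, 0.1154, 0.1775]
tool_rot: [[-0.658, 0.753, -0.001], [0.753, 0.658, -0.001], [0.0, -0.002, -1.0]]
ft_force: [0.2, 0.3, -3.2]
grip_width: 0.0076
[0.5233 0.1154 0.1775] [-0.6579  0.7531  0.0003] (np.float64(279.79565649583515), np.float64(276.37694553503036)) (np.float64(279.7187206414762), np.float64(187.7797837597317))
stem [381.449  216.2449] 49 [0.5755 0.1628 0.094 ] [ 1.3378 70.6769 83.3961]
stem [299.3506 223.3636] 77 [0.5359 0.1213 0.094 ] [-3.8975 13.5807 83.4812]
stem [377.806  269.9851] 67 [0.6037 0.1323 0.094 ] [-40.2616  71.8341  83.3827]
stem [328.5593 295.8475] 59 [0.5913 0.0928 0.094 ] [-61.7885  36.5717  83.4301]
stem [283.5345 301.7759] 174 [0.5692 0.0668 0.094 ] [-66.8776   2.7467  83.4799]
```

View pics/w9b.png

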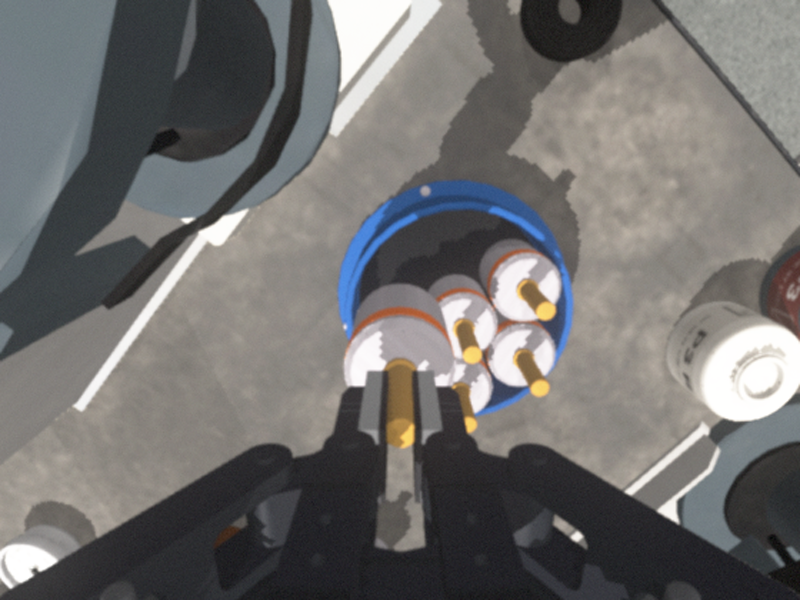

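The held standard hangs centrally, its tip at (402,433). The other tips are A (545,310), B (540,388), middle (472,355) and C (468,424). D is hidden behind the held one.

Run:
```python
from m import *
o=bot.get_obs();c=cam("wrist",o);g=lambda u,v,z=.094:pt(c,.7*u,.7*v,z)[:2]*1000
P=dict(held=g(402,433,o["ee_pos"][2]+.025),mid=g(472,355),A=g(545,310),B=g(540,388),C=g(468,424))
print(P,o["ee_pos"])
u=lambda d:42*np.array([np.cos(np.radians(d)),np.sin(np.radians(d))])
C=[P["mid"]]+[P[k]-u(t) for k,t in zip("ABC",[71,11,-49])];print(C,np.mean(C,0))
t=np.mean(C,0)+u(-171);print("target",t,"move tool",rel(o,[*(t-P["held"])/1000+o["ee_pos"][:2],.0]))
```

```text
{'held': array([522.8327, 116.758 ]), 'mid': array([565.829 , 121.3175]), 'A': array([576.3199, 162.0483]), 'B': array([605.2117, 130.9556]), 'C': array([591.7119,  91.2666])} [0.5235 0.115  0.1777]
[array([565.829 , 121.3175]), array([562.646 , 122.3366]), array([563.9833, 122.9416]), array([564.1574, 122.9644])] [564.1539 122.39  ]
target [522.671  115.8198] move tool [ -0.6234  -0.5449 177.7433]
```

```bash
python3 -m creep '[-0.6,-0.5,15,0, -0.6,-0.5,35,0, -0.6,-0.5,50,0, -0.6,-0.5,56,0, -0.6,-0.5,56,0]'; python3 -m creep '[0,0,5,0, 0,0,10,0, 0,0,15,0, 0,0,20,0, 0,0,20,0]'; python3 -m creep '[0,0,7,0, 0,0,14,0, 0,0,20,0, 0,0,25,0, 0,0,25,0]'
```

```text
time_s: 10.68
ee_pos: [0.5224, 0.114, 0.1206]
tool_rot: [[-0.657, 0.754, -0.004], [0.754, 0.657, -0.0], [0.002, -0.003, -1.0]]
ft_force: [-0.8, 0.4, -2.6]
grip_width: 0.0072
time_s: 11.1
ee_pos: [0.523, 0.1153, 0.1014]
tool_rot: [[-0.658, 0.753, -0.001], [0.753, 0.658, -0.0], [0.001, -0.001, -1.0]]
ft_force: [-0.5, -0.7, -3.3]
grip_width: 0.0075
time_s: 11.52
ee_pos: [0.5225, 0.1153, 0.0758]
tool_rot: [[-0.658, 0.753, -0.002], [0.753, 0.658, -0.0], [0.001, -0.002, -1.0]]
ft_force: [-0.4, -0.2, -2.2]
grip_width: 0.0078
```

```bash
python3 -m creep '[0,0,3,0, 0,0,6,0, 0,0,8,0, 0,0,8,0]'; python3 -m creep '[0,0,0,0, 0,0,0,0, 0,0,0,0, 0,0,-20,0, 0,0,-50,0, 0,0,-85,0, 0,0,-104,0, -20,-3,-104,0, -50,-6,-104,0, -85,-11,-104,0, -120,-15,-104,0, -155,-20,-104,0, -190,-25,-104,0, -220,-28,-104,0, -238,-31,-104,0, -238,-31,-104,0, -238,-31,-104,0]' 0.3
python3 - <<'E'
from m import *
c,f,o=look("w10");print(o["ee_pos"],o["tool_rot"][:,0])
for p,a,m in stems(f): X=pt(c,*p,.088);print("stem",p,a,X,rel(o,X))
for p,a,m in whites(f):
    e=ell(m)
    if e[1][1]<90 and e[1][1]/e[1][0]<1.4: print("white",e,pt(c,*e[0],.05))
E
```

```text
time_s: 11.85
ee_pos: [0.5243, 0.1154, 0.0708]
tool_rot: [[-0.658, 0.753, 0.002], [0.753, 0.658, 0.0], [-0.001, 0.002, -1.0]]
ft_force: [-2.2, -0.0, 6.5]
grip_width: 0.0074
time_s: 13.27
ee_pos: [0.6569, -0.0853, 0.1725]
tool_rot: [[-0.657, 0.754, -0.001], [0.754, 0.657, 0.001], [0.001, -0.0, -1.0]]
ft_force: [1.1, 0.5, 1.1]
grip_width: 0.0259
[ 0.6569 -0.0853  0.1725] [-0.6567  0.7542  0.001 ]
stem [133.2269 187.1008] 238 [ 0.5666 -0.1346  0.088 ] [  22.038  -100.4779   84.5125]
stem [124.9375 209.2411] 112 [ 0.571  -0.1518  0.088 ] [   6.1418 -108.4673   84.499 ]
stem [284.069  216.6897] 58 [ 0.6586 -0.0828  0.088 ] [ 0.6858  2.9203 84.4629]
white ((460.2911682128906, 46.473289489746094), (34.954532623291016, 38.13762283325195), 132.18959045410156) [0.678  0.0887 0.05  ]
white ((163.56056213378906, 271.445556640625), (67.05811309814453, 80.89028930664062), 149.96104431152344) [ 0.6218 -0.198   0.05  ]
white ((265.6116943359375, 352.90106201171875), (53.233428955078125, 63.99158477783203), 55.22882843017578) [ 0.7435 -0.2052  0.05  ]
```

```bash
python3 -m creep '[0.7,3,35,0, 0.7,3,70,0, 0.7,3,98,0, 0.7,3,109,0, 0.7,3,109,0, 0.7,3,109,0]'; python3 -m creep '[0,0,0,0, 0,0,0,0, 0,0,0,0, 0,0,0,0, 0,0,0,0, 0,0,0,0]' 0;  python3 -m creep '[0,0,-10,0, 0,0,-30,0, 0,0,-60,0, 0,0,-90,0, 0,0,-115,0, 0,0,-115,0, 0,0,-115,0]'
python3 - <<'E'
from m import *
o=bot.get_obs();u=lambda d:.042*np.array([np.cos(np.radians(d)),np.sin(np.radians(d))])
t=np.array([.5641,.1224])+u(131);print(t,rel(o,[*t,.18]))
E
```

```text
time_s: 13.82
ee_pos: [0.6584, -0.0808, 0.0649]
tool_rot: [[-0.659, 0.752, -0.0], [0.752, 0.659, 0.0], [0.0, -0.0, -1.0]]
ft_force: [0.5, 0.2, 0.8]
grip_width: 0.0256
time_s: 14.32
ee_pos: [0.6601, -0.0819, 0.0667]
tool_rot: [[-0.658, 0.753, 0.004], [0.753, 0.658, -0.0], [-0.003, 0.003, -1.0]]
ft_force: [0.1, 1.2, 6.4]
grip_width: 0.0075
time_s: 14.9
ee_pos: [0.6597, -0.0821, 0.1813]
tool_rot: [[-0.658, 0.753, 0.004], [0.753, 0.658, -0.001], [-0.003, 0.002, -1.0]]
ft_force: [0.2, 0.4, -3.0]
grip_width: 0.0073
[0.5365 0.1541] [258.8592  62.7238   0.5952]
```

```bash
python3 -m creep '[12,3,0,0, 40,10,0,0, 75,18,0,0, 110,27,0,0, 145,35,0,0, 180,44,0,0, 210,51,0,0, 235,57,0,0, 250,61,0,0, 259,63,0,0, 259,63,0,0, 259,63,0,0, 259,63,0,0]'
python3 - <<'E'
from m import *
c,f,o=look("w11");print(o["ee_pos"],o["tool_rot"][:,0])
for p,a,m in stems(f): X=pt(c,*p,.094);print("stem",p,a,X,rel(o,X))
cv2.imwrite("pics/w11b.png",cv2.resize(f[120:360,120:440],(800,600),interpolation=2))
E
```

```text
time_s: 15.98
ee_pos: [0.5357, 0.154, 0.1786]
tool_rot: [[-0.658, 0.753, -0.001], [0.753, 0.658, -0.001], [0.0, -0.001, -1.0]]
ft_force: [-0.2, 0.6, -1.5]
grip_width: 0.0077
[0.5357 0.154  0.1786] [-0.6575  0.7535  0.0001]
stem [330.4175 243.7864] 103 [0.5759 0.1628 0.094 ] [-19.8231  36.152   84.5636]
stem [231.2258 292.8548] 62 [0.5474 0.0847 0.094 ] [-59.9403 -36.6609  84.627 ]
stem [329.4235 294.7412] 85 [0.6042 0.1321 0.094 ] [-61.5267  37.3622  84.5562]
stem [283.1393 312.2836] 201 [0.5881 0.0976 0.094 ] [-76.9274   2.4865  84.5872]
```

View pics/w11b.png

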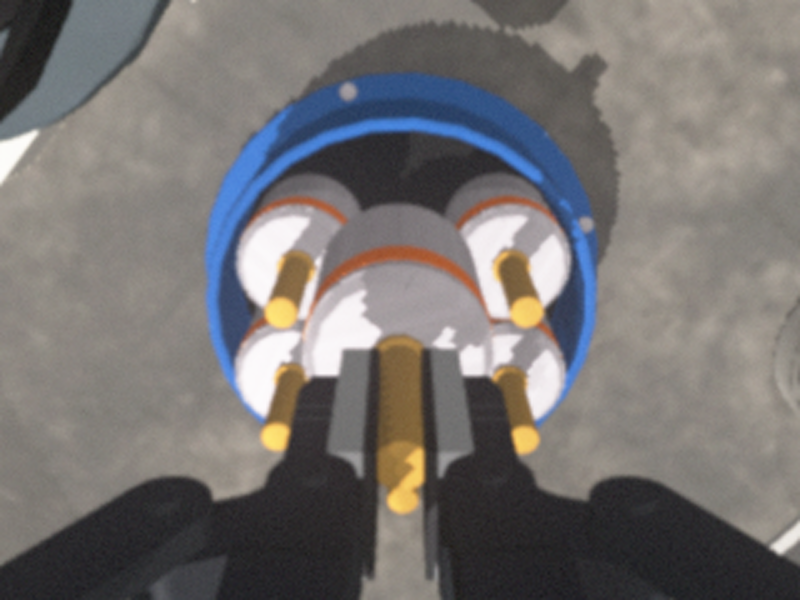

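The held standard hangs over the last gap. The neighbours' tips are nearly symmetrical: A (525,312), E (282,313), D (275,437), B (525,440).

Run:
```python
from m import *
o=bot.get_obs();c=cam("wrist",o);g=lambda u,v,z=.094:rel(o,pt(c,120+u/2.5,120+v/2.5,z))
for k,p in dict(A=(525,312),E=(282,313),D=(275,437),B=(525,440),C=(403,501)).items(): print(k,g(*p))
for v in(458,464,470): print("held",v,g(401,v,o["ee_pos"][2]+.024))
f=cv2.imread("pics/w11.png");e=rim(f);print(e,rel(o,pt(c,*e[0],.044)))
```

```text
A [-20.7014  35.9219  84.7768]
E [-21.0186 -33.7674  84.8158]
D [-61.7402 -37.699   84.8151]
B [-62.753   37.8864  84.7728]
C [-84.4522   1.0042  84.7919]
held 458 [  1.0337   0.2565 -24.0001]
held 464 [ -0.0756   0.2567 -24.0002]
held 470 [ -1.1913   0.2569 -24.0002]
((280.55596923828125, 230.39881896972656), (157.9423828125, 162.46372985839844), 165.82571411132812) [-28.7993   0.5579 134.796 ]
```

```bash
python3 -m creep '[0.6,0.8,15,0, 0.6,0.8,35,0, 0.6,0.8,50,0, 0.6,0.8,55,0, 0.6,0.8,55,0]'; python3 -m creep '[0,0,3,0, 0,0,6,0, 0,0,9,0, 0,0,12,0, 0,0,14,0]'
```

```text
time_s: 16.45
ee_pos: [0.535, 0.1546, 0.1226]
tool_rot: [[-0.657, 0.754, -0.003], [0.754, 0.657, -0.001], [0.002, -0.003, -1.0]]
ft_force: [-0.6, 0.0, -2.5]
grip_width: 0.0074
time_s: 16.87
ee_pos: [0.536, 0.1558, 0.1104]
tool_rot: [[-0.658, 0.753, 0.001], [0.753, 0.658, 0.0], [-0.0, 0.001, -1.0]]
ft_force: [-0.3, 0.6, -3.1]
grip_width: 0.0073
```

```bash
python3 -m creep '[0,0,4,0, 0,0,8,0, 0,0,12,0, 0,0,12,0]'
```

```text
time_s: 17.2
ee_pos: [0.5351, 0.1557, 0.0972]
tool_rot: [[-0.658, 0.753, -0.002], [0.753, 0.658, -0.0], [0.001, -0.001, -1.0]]
ft_force: [0.3, -0.4, -2.9]
grip_width: 0.0072
```

```bash
python3 -m creep '[0,0,6,0, 0,0,12,0, 0,0,18,0, 0,0,20,0, 0,0,20,0]';python3 -m creep '[0,0,2,0, 0,0,4,0, 0,0,6,0, 0,0,6,0]'
```

```text
time_s: 17.62
ee_pos: [0.5351, 0.1557, 0.0773]
tool_rot: [[-0.658, 0.753, -0.002], [0.753, 0.658, -0.0], [0.001, -0.001, -1.0]]
ft_force: [-0.5, 0.2, -1.3]
grip_width: 0.0075
time_s: 17.95
ee_pos: [0.5362, 0.1558, 0.0728]
tool_rot: [[-0.658, 0.753, 0.001], [0.753, 0.658, 0.0], [-0.001, 0.001, -1.0]]
ft_force: [-1.6, -0.1, -0.2]
grip_width: 0.0076
```

```bash
python3 -m creep '[0,0,1,0, 0,0,2,0, 0,0,2,0]'; python3 -m creep '[0,0,0,0, 0,0,0,0, 0,0,0,0, 0,0,0,0, 0,0,-20,0, 0,0,-50,0, 0,0,-85,0, 0,0,-115,0, 20,0,-125,0, 20,0,-125,0, 20,0,-125,0, 20,0,-125,0]' 0.3
python3 - <<'E'
from m import *
c,f,o=look("w12");print(o["ee_pos"])
P=[]
for p,a,m in stems(f): X=pt(c,*p,.094);print("stem",p,a,X)
for p,a,m in whites(f):
    e=ell(m)
    if e[1][1]<90: print("white",e,pt(c,*e[0],.056))
e=rim(f);print(e,pt(c,*e[0],.044))
t=cams.grab_frame("top");cv2.imwrite("pics/top2.png",t)
cv2.imwrite("pics/w12b.png",cv2.resize(f[90:370,80:460],(800,590),interpolation=2))
E
```

```text
time_s: 18.2
ee_pos: [0.5366, 0.1558, 0.0727]
tool_rot: [[-0.658, 0.753, 0.003], [0.753, 0.658, 0.0], [-0.002, 0.002, -1.0]]
ft_force: [-4.1, -1.1, 13.1]
grip_width: 0.0074
time_s: 19.2
ee_pos: [0.5223, 0.1706, 0.1943]
tool_rot: [[-0.658, 0.753, -0.001], [0.753, 0.658, -0.0], [0.0, -0.001, -1.0]]
ft_force: [0.5, -0.4, -0.5]
grip_width: 0.0255
[0.5223 0.1706 0.1943]
stem [280.2317 237.8293] 82 [0.5366 0.1545 0.094 ]
stem [232.6    259.5429] 35 [0.5207 0.1164 0.094 ]
stem [327.1373 260.5294] 51 [0.5766 0.1641 0.094 ]
stem [280.8551 286.8841] 69 [0.5648 0.123  0.094 ]
stem [279.5493 329.3803] 71 [0.5907 0.0918 0.094 ]
white ((399.2469177246094, 138.58099365234375), (39.21959686279297, 68.73932647705078), 66.90528106689453) [0.5625 0.2711 0.056 ]
white ((399.8366394042969, 199.87002563476562), (27.53019142150879, 38.91346740722656), 81.4217529296875) [0.6007 0.2361 0.056 ]
white ((274.25518798828125, 264.17718505859375), (32.22427749633789, 37.51945877075195), 10.695319175720215) [0.5596 0.12   0.056 ]
white ((466.4317932128906, 295.8556823730469), (60.03561019897461, 89.58077239990234), 53.41786193847656) [0.7194 0.2142 0.056 ]
white ((271.2279968261719, 303.16961669921875), (24.664836883544922, 34.050052642822266), 178.67335510253906) [0.584  0.0874 0.056 ]
((264.1255798339844, 250.71278381347656), (114.1394271850586, 148.6658172607422), 168.48443603515625) [0.5472 0.1196 0.044 ]
```

```bash
python3 -m creep '[25,0,-10,0, 50,0,-20,0, 70,0,-30,0, 70,0,-30,0, 70,0,-30,0]'
python3 - <<'E'
from m import *
c,f,o=look("w13");print(o["ee_pos"],o["joint_vel"])
S=[pt(c,*p,.094)[:2]*1000 for p,a,m in stems(f) if a<400]
for s in S: print(s,np.linalg.norm(s-[564.5,122.8]))
# bystanders unmoved: image change between first and latest scene picture outside work
a=cv2.imread("pics/top0.png");b=cams.grab_frame("top")
for n,(u,v) in dict(gauge=(363,282),tee=(326,157),coup=(301,160),ptfe=(420,234),cap=(407,275),b1=(320,192),b2=(314,232),pink=(366,130)).items():
    print(n,np.abs(a[v-12:v+12,u-12:u+12].astype(int)-b[v-12:v+12,u-12:u+12]).mean())
E
```

```text
time_s: 19.72
ee_pos: [0.4764, 0.2238, 0.2249]
tool_rot: [[-0.659, 0.752, -0.0], [0.752, 0.659, -0.0], [-0.0, -0.0, -1.0]]
ft_force: [1.5, -1.2, -1.0]
grip_width: 0.0257
[0.4764 0.2238 0.2249] [-0.024   0.0155 -0.007  -0.0106 -0.0061 -0.0045]
[535.7362 155.6582] 43.66941055139309
[565.0762 122.6386] 0.598368758200478
[590.4519  91.9968] 40.27827869053699
gauge 6.774305555555555
tee 5.085648148148148
coup 5.777777777777778
ptfe 1.4270833333333333
cap 1.5619212962962963
b1 2.865740740740741
b2 4.52025462962963
pink 6.076967592592593
```

Run:
```python
from m import *
o=bot.get_obs();c=cam("wrist",o);f=cv2.imread("pics/w13.png")
h=cv2.cvtColor(f,cv2.COLOR_BGR2HSV);m=cv2.inRange(h,(8,120,160),(30,255,255))
for p,a,_ in comps(m>0,12,600):
    s=pt(c,*p,.094)[:2]*1000;d=s-[564.5,122.8]
    if np.hypot(*d)<90: print(p,a,s,np.hypot(*d),np.degrees(np.arctan2(d[1],d[0])))
```

```text
[289.4839 258.129 ] 31 [517.7008 188.4885] 80.65447258022547 125.46765834011245
[256.2222 275.2778] 18 [506.6331 156.577 ] 67.00349650617784 149.72785577205212
[278.9848 295.8636] 66 [535.5473 154.1016] 42.638637457552385 132.76758358514607
[279.4133 336.8667] 75 [565.2727 120.6071] 2.325061851265264 -70.59053747427124
[315.0968 353.0323] 31 [603.82   129.0169] 39.80845590546173 8.984712390927244
[278.8689 369.2623] 61 [590.3872  90.9895] 41.01286378363901 -50.86157866420719
```

```bash
python3 -m creep '[0,0,0,0, 0,0,0,0, 0,0,0,0]'; python3 -c "from station import bot;print(bot.job_done())"
```

```text
time_s: 20.07
ee_pos: [0.4768, 0.2228, 0.2247]
tool_rot: [[-0.657, 0.754, -0.001], [0.754, 0.657, -0.0], [0.0, -0.001, -1.0]]
ft_force: [0.9, 0.5, -0.2]
grip_width: 0.0256
the job is handed in; nothing more can be done
None
```

All seven leak standards should now be in the pot, and I handed the job in at about 20 s of the 56 s allowed. I lifted the astray one a few millimetres, shifted it next to its neighbour and set it down. Then I set std_7 and std_6 from the bench into the two free places. Hand-in gave no verdict.

**Seating:** both bench standards went down the gaps with no side force I could see. Each bottomed exactly 6 mm above its bench grasp height, which is the pot's floor height, and contact was 6.5 N and 13 N.

**Positions:** in the last wrist pictures six stems measured as follows, against the 48 mm limit:

| Standard | Distance from the pot's axis |
|---|---|
| Middle | about 1–2 mm |
| Five ring standards seen | about 40–44 mm |

**Checks that were incomplete or disagreed:**
- The shifted standard was hidden in those last pictures. I last saw its stem just before std_6 went in, in its place.
- The blue-rim fit gave a pot centre up to about 18 mm off in the partly hidden views. I ignored it and took the centre from the standards already in the ring.
- The picture limit stopped a final look by eye, so the end state rests on measured numbers only.
- I checked the bystanders only by comparing patches of the first and last top pictures. The differences were small, and the arm's path stayed clear of them.

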